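# Prepare the chromatograph for a run

### The job

Get the chromatograph ready: first clear the vial rack off the white solvent tray by setting it down flat inside the narrow grey metal sample tray, then lift the bottles out of the delivery bin one by one and stand them all upright in the solvent tray. Once all of them are in place, start the run on the hand controller: press the long bar key, then the round key, then the square key, each fully down and one at a time. At the end the rack and every bottle must still be in their trays; do not knock over or push away the beaker, the tape roll or the white bottle on the bench.

Things in the scene. Friction and masses are not known exactly. Their poses are not given: they have to be found in the camera images.
- bin: Open grey plastic delivery bin, fixed to the bench, outside 190 (x) x 250 (y) x 60 mm high, walls and floor 5 mm thick. The bottles stand on its floor, so their caps rise above its rim. Origin: centre of its underside.
- solvent_tray: Shallow white plastic tray for the solvent bottles, fixed to the bench, outside 190 (x) x 270 (y) mm, 15 mm high rim, walls and floor 5 mm thick. At the start the vial rack lies in its middle. Origin: centre of its underside. Bin and solvent tray lie to the robot's left and right, either way round.
- sample_tray: Narrow shallow grey metal tray for the vial rack, fixed to the bench, outside 88 (x) x 156 (y) mm, 14 mm high rim, walls and floor 5 mm thick. It lies between bin and solvent tray, nearer or farther than the controller. Origin: centre of its underside; its long side runs along its y.
- rack: Grey plastic vial rack, a block 48 (x) x 120 (y) x 40 mm high with two rows of six small black-capped vials fixed in it, standing up to 54 mm (this vial field is 34 mm wide); about 180 g. Grip it across its 48 mm width. Origin: centre of its underside; its long side runs along its y.
- controller: White hand controller lying fixed on the bench, 110 (x) x 170 (y) x 26 mm high, with a dark screen on its far (+x) half and a row of three black keys along its y on its near (-x) half. Origin: centre of its underside.
- key_bar (a joint): Travel of the long bar key (46 x 22 mm), 0 = up, 0.006 m = fully down; spring key, about 5 N to push it fully down, springs back by itself.
- key_round (a joint): Travel of the round key (24 mm in diameter), 0 = up, 0.006 m = fully down; same spring.
- key_square (a joint): Travel of the square key (26 x 26 mm), 0 = up, 0.006 m = fully down; same spring.
- key_bar_top (a point): Centre of the top of the long bar key (35 mm above the bench when up); it moves with the key. Keys stand 9 mm proud of the controller.
- key_round_top (a point): Centre of the top of the round key, which is at the controller's +y end of the row.
- key_square_top (a point): Centre of the top of the square key, between the other two; 42 mm from the round key's centre and 57 mm from the bar's.
- beaker: Bystander: glass beaker, 68 mm in diameter, 85 mm tall, on the far part of the bench. Origin: centre of its underside.
- tape: Bystander: roll of sealing tape lying flat, 90 mm in diameter, 24 mm high, on the far part of the bench. Origin: centre of its underside.
- wash: Bystander: white plastic bottle with black cap, 64 mm in diameter, 120 mm tall, on the outer left of the bench. Origin: centre of its underside.
- bottle1: Small squat wide-mouth amber glass reagent bottle with a blue screw cap, 95 mm tall, about 220 g; all bottles are alike and 3 to 5 of them are present (None if absent). It starts standing in the bin. Body 60 mm in diameter up to 56 mm, shoulder up to 69 mm, then the cap, 38 mm in diameter, from 69 to 95 mm. Origin: centre of its underside; z runs up to the cap.
- bottle2: Small squat wide-mouth amber glass reagent bottle with a blue screw cap, 95 mm tall, about 220 g; all bottles are alike and 3 to 5 of them are present (None if absent). It starts standing in the bin. Body 60 mm in diameter up to 56 mm, shoulder up to 69 mm, then the cap, 38 mm in diameter, from 69 to 95 mm. Origin: centre of its underside; z runs up to the cap.
- bottle3: Small squat wide-mouth amber glass reagent bottle with a blue screw cap, 95 mm tall, about 220 g; all bottles are alike and 3 to 5 of them are present (None if absent). It starts standing in the bin. Body 60 mm in diameter up to 56 mm, shoulder up to 69 mm, then the cap, 38 mm in diameter, from 69 to 95 mm. Origin: centre of its underside; z runs up to the cap.
- bottle4: Small squat wide-mouth amber glass reagent bottle with a blue screw cap, 95 mm tall, about 220 g; all bottles are alike and 3 to 5 of them are present (None if absent). It starts standing in the bin. Body 60 mm in diameter up to 56 mm, shoulder up to 69 mm, then the cap, 38 mm in diameter, from 69 to 95 mm. Origin: centre of its underside; z runs up to the cap.
- bottle5: Small squat wide-mouth amber glass reagent bottle with a blue screw cap, 95 mm tall, about 220 g; all bottles are alike and 3 to 5 of them are present (None if absent). It starts standing in the bin. Body 60 mm in diameter up to 56 mm, shoulder up to 69 mm, then the cap, 38 mm in diameter, from 69 to 95 mm. Origin: centre of its underside; z runs up to the cap.

How it is judged:
By the outcome, as a careful person would: the job done as asked, in the order asked, and still so for the second after the job is handed in, with the robot touching nothing.
Of bottle1, bottle2, bottle3, bottle4, bottle5 only 3 to 5 are there at a start; the rules pass over those that are not, and their reading is None.
At some moment in a run one of bottle1, bottle2, bottle3, bottle4, bottle5 may be knocked a few centimetres aside while the robot is not near it.
It also fails if it takes over 210 s, if anything falls off the work surface, if the arm or the gripper's body presses on something with over 40 N, if the wrist force passes 120 N, or if a joint passes its speed limit or range.

### The arm

A 6-joint arm with a two-finger parallel gripper is mounted at the origin on the work surface. World frame = base frame: x ahead of the robot, y to its left, z up, the work surface at z = 0. Lengths are in mm, angles in rad, forces in N, time in s.
With the tool pointing down it reaches from about 350 to 775 mm from the base axis. Payload 7.3 kg.
Tool frame: the origin (TCP) lies midway between the tips of the shut fingers; the grasp point (between the pads) lies 19 mm behind it; z points along the fingers, y is the line along which they close (so a half turn about z gives the same grasp; the last joint's range is limited). The gripper opens to 92 mm and grips with 3 to 60 N. Pads are 19 mm wide; open, the fingers measure 130 mm over their backs; the gripper's body (75 mm by 190 mm) begins 47 mm behind the grasp point.
Start: joints at [1.155, 0.342, 1.524, -0, 1.275, -0.146], TCP at [139.918, 506.034, 204.441] pointing down, gripper open.
Joint ranges: [-2.53, 2.53], [-0.77, 2.02], [0.04, 2.7], [-1, 4.14], [0.28, 2.66], [-3.11, 3.11]. Speed limits (rad/s): [2.57, 2.57, 3.14, 3.14, 3.14, 3.14].

### API

Orientations are given as [roll, pitch, yaw] about the fixed x, y, z axes, in that order (R = Rz(yaw) Ry(pitch) Rx(roll)).
In Python, from plant import bot gives the robot as it stands.
- The arm moves only by the tool servo_tool, never from a script. Its argument "deltas" is a list of rows, each a list of 2 entries, a list of its own where there are three numbers: the shift along the tool's x, y, z in m, then the turn, a rotation vector about the tool's x, y, z in degrees. A call has 1 to 20 rows; each row shifts and turns the commanded pose from where the row before left it, along the tool's axes as they then stand; what a row does not reach is not made up. A row lasts 1/8 s, in which the tool goes at most 62.5 mm and 10.7 degrees, less where a joint would pass 70% of its speed; a pose out of reach is approached as far as the arm can. A call with a gripper value outside its range is refused whole. "fingers" is the opening, from 0 (shut) to 1 (fully open), set as the call begins (left out, the last holds). The fingers move at their own pace and stop on an object; the grip force is fixed at half the most. Time passes only in rows, so rows that do not move let the fingers close. It gives the time, the measured TCP pose, the force, the opening and the grip force at its end, in the units of the state.
- bot.get_obs(): the state, without advancing time (a new reading comes with each control period).
- bot.capture(name): name is "side" or "top"; returns the picture (400x640x3 uint8, red, green, blue); there is no depth.
- bot.camera_model(name): a dict with "mtx" (3x3 intrinsics, pixels), "dist" ([k1, k2, p1, p2, k3] as OpenCV has them; the pictures are not rectified), "xyz" and "rotation" of the camera in the world. Camera axes: x right, y down, z forward; pixel columns grow to the right and rows downward; lengths in mm; the calibration is good to about 2 mm. A picture is of the moment at which its call begins. camera_model takes no time and is no camera call.
- bot.close_job(): hands the job in; it is judged then, once.
The state is a dict: "time": time; "joint_positions": joint angles; "dq": joint speeds; "tau": joint torques, N m; "tool_pos": TCP position; "tcp_rot": TCP orientation; "contact_force": force on the tool from outside, world axes, zero at the start; "moment": the same for the moment, N m; "grip_width": finger opening in mm; "finger_force": force on a finger pad.
Only numpy, scipy, OpenCV 4.12 (cv2) and the standard library are available. Lean on these libraries where they do the work, as an engineer would, in place of code of your own. Each camera call takes 0.05 s, during which the arm holds its last target. There are 200 camera calls.

## Working session

There is one attempt and no reset: what is moved stays moved. The work goes in short steps, Python scripts to look and compute and a tool call to move; the robot and the scene stay as the last step left them, time stands still between calls to the robot, and variables do not carry over. Pictures are saved under pics/ and viewed, at most 14 in all, crops included, and the job is handed in when it is done.

Besides the shell and the picture viewer there is one more tool, called after "Request:" as name(argument=value, ...) on one line, values as JSON. servo_tool: Moves the arm, as the interface text tells. Its arguments: {"type":"object","properties":{"deltas":{"type":"array"},"fingers":{"type":"number"}},"required":["deltas"]}

```bash
mkdir -p pics; ls; python3 - <<'E'
from plant import bot
import cv2,numpy as np
o=bot.get_obs(); print(o['time'],o['tool_pos'],o['tcp_rot'],o['grip_width'])
for n in('side','top'):
    m=bot.camera_model(n); print(n,np.round(m['mtx'],1).tolist(),m['dist'],m['xyz'],np.round(m['rotation'],4).tolist())
    cv2.imwrite(f'pics/{n}0.png',bot.capture(n)[...,::-1])
E
```

```text
pics
0.0 [139.72771004 505.62139253 203.74020894] [-3.14007230e+00 -2.54685532e-04  2.87177247e+00] 91.77801386753917
side [[491.8, 0.0, 322.8], [0.0, 491.8, 204.5], [0.0, 0.0, 1.0]] [-0.01443297  0.          0.          0.          0.        ] [ 449.93191558 -864.55389544  924.65117128] [-2.3, 0.0185, -0.1538]
top [[363.7, 0.0, 312.7], [0.0, 363.7, 200.5], [0.0, 0.0, 1.0]] [-0.0654574  0.         0.         0.         0.       ] [ 326.06570001   53.29326449 1165.85635616] [-2.8857, -0.0031, -1.5534]
```

View pics/top0.png

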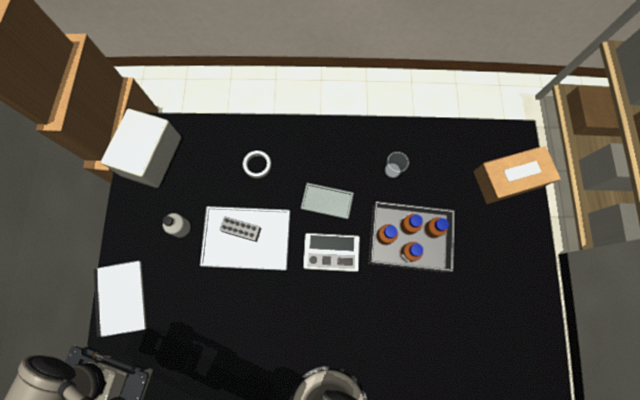

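View pics/side0.png

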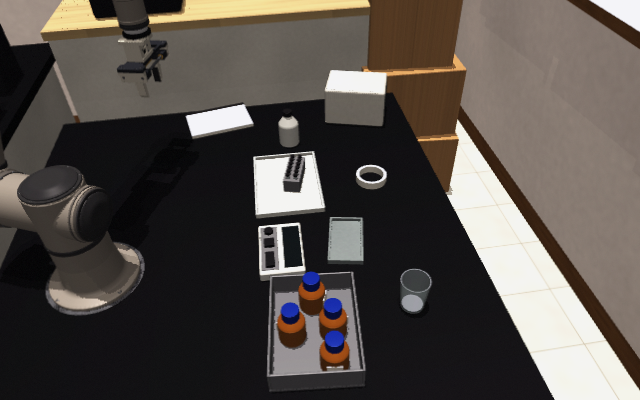

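```bash
cat > h.py <<'E'
from plant import bot
import cv2,numpy as np
from scipy.spatial.transform import Rotation as R
def cam(n):
    m=bot.camera_model(n); return np.array(m['mtx']),np.array(m['dist']),np.array(m['xyz']),R.from_euler('xyz',m['rotation']).as_matrix()
C={n:cam(n) for n in('side','top')}
def rays(n,px):
    K,d,p,Rm=C[n]; u=cv2.undistortPoints(np.array(px,float).reshape(-1,1,2),K,d)[:,0]
    v=np.c_[u,np.ones(len(u))]@Rm.T
    return p,v/np.linalg.norm(v,axis=1)[:,None]
def onz(n,px,z):
    p,v=rays(n,px); return p+v*((z-p[2])/v[:,2])[:,None]
def proj(n,P):
    K,d,p,Rm=C[n]; Q=(np.array(P,float).reshape(-1,3)-p)@Rm
    return cv2.projectPoints(Q.reshape(-1,1,3),np.zeros(3),np.zeros(3),K,d)[0][:,0]
def tri(a,b):  # pixel in top, pixel in side -> point, gap
    p,u=rays('top',[a]);q,v=rays('side',[b]);u=u[0];v=v[0]
    s=np.linalg.lstsq(np.c_[u,-v],q-p,rcond=None)[0]
    A=p+u*s[0];B=q+v*s[1]; return (A+B)/2,np.linalg.norm(A-B)
def grab(n): return bot.capture(n)
def blobs(m,lo,hi=1e9):
    k,l,st,c=cv2.connectedComponentsWithStats(m.astype(np.uint8),connectivity=4)
    return [(c[i],st[i]) for i in range(1,k) if lo<=st[i,4]<hi]
def blue(im):
    i=im.astype(int); return (i[...,2]>70)&(i[...,2]>2*i[...,0])&(i[...,2]>1.8*i[...,1])
def caps():
    t=[b[0] for b in blobs(blue(grab('top')),25)]; s=[b[0] for b in blobs(blue(grab('side')),25)]
    out=[]
    for a in t:
        r=[tri(a,b)+(b,) for b in s]
        r=[x for x in r if x[1]<12 and 60<x[0][2]<115] or r
        if r:
            P,g,_=min(r,key=lambda x:x[1]+abs(x[0][2]-87)*.3); out.append(np.r_[P,g])
    return np.array(out)
E
python3 - <<'E'
from h import *
np.set_printoptions(precision=1,suppress=True)
print(caps())
t=cv2.imread('pics/top0.png');s=cv2.imread('pics/side0.png')
a=cv2.resize(t[180:280,195:365],(800,471),interpolation=cv2.INTER_CUBIC)
cv2.imwrite('pics/tz.png',a)
b=cv2.resize(s[145:280,245:395],(660,594),interpolation=cv2.INTER_CUBIC)
cv2.imwrite('pics/sz.png',b)
E
```

```text
[[ 549.1 -256.3   96.6    0.6]
 [ 538.8 -336.4   98.8    0.9]
 [ 514.5 -178.2   97.6    0.5]
 [ 460.9 -253.3   96.5    0.9]]
```

View pics/tz.png

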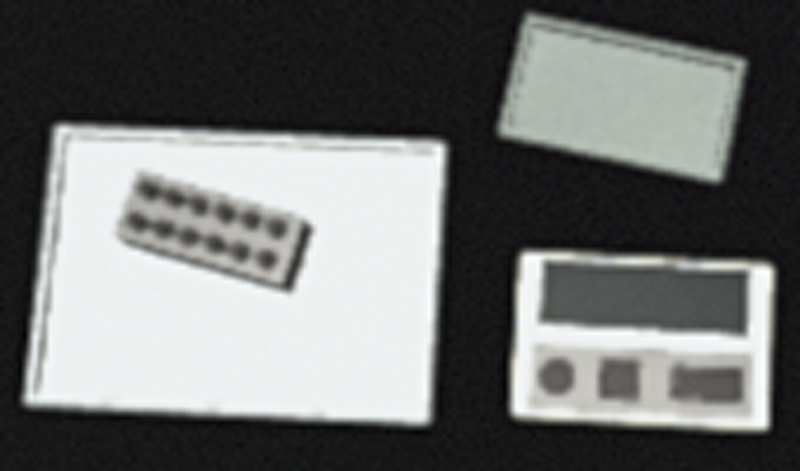

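View pics/sz.png

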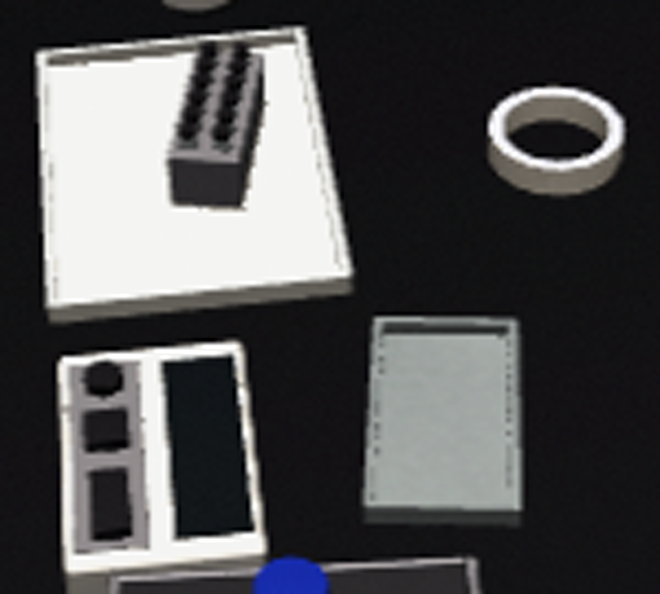

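The top view shows the solvent tray at left with the rack in it at zoomed (137–313, 172–290). The sample tray is at upper right (498–747, 12–184), and the controller keys are at (556,377), (620,380) and (707,384). The side view shows the same things, with the rack caps at (188–240, 45–137) and the keys at (104,378), (106,428) and (110,500). Next I'll triangulate matched points.

```bash
python3 - <<'E'
from h import *
np.set_printoptions(precision=1,suppress=True)
T=lambda u:((u[0]+.5)/4.706-.5+195,(u[1]+.5)/4.71-.5+180)
S=lambda u:((u[0]+.5)/4.4-.5+245,(u[1]+.5)/4.4-.5+145)
D={'rackcaps':([(266,260),(277,229),(149,190),(137,222)],[(188,133),(222,137),(240,50),(210,45)],59),
'sample':([(722,184),(747,60),(527,12),(498,136)],[(363,508),(523,512),(520,318),(372,318)],14),
'solvent':([(432,426),(447,140),(53,123),(22,406)],[(48,308),(352,275),(303,28),(37,52)],15),
'keys':([(556,377),(620,380),(707,384)],[(104,378),(106,428),(110,500)],35)}
for k,(a,b,z) in D.items():
    P=[]
    for i,j in zip(a,b):
        q,g=tri(T(i),S(j)); P.append(q); print(k,q,'gap %.1f'%g,'top@z',onz('top',[T(i)],z)[0][:2],'side@z',onz('side',[S(j)],z)[0][:2])
    P=np.array(P); print(' mean',P.mean(0)); 
    if len(P)==4:
        e=(P[2]+P[3]-P[0]-P[1])/2; f=(P[1]+P[2]-P[0]-P[3])/2
        print(' len y %.1f x %.1f  yaw %.2f %.2f deg'%(np.linalg.norm(e),np.linalg.norm(f),np.degrees(np.arctan2(-e[0],e[1])),np.degrees(np.arctan2(f[1],f[0]))))
E
```

```text
rackcaps [503.3 242.9  55.3] gap 0.6 top@z [503.  242.3] side@z [502.8 238. ]
rackcaps [524.6 237.1  53.4] gap 0.2 top@z [523.7 236.2] side@z [524. 230.]
rackcaps [547.3 322.6  58.7] gap 1.6 top@z [548.1 322.7] side@z [546.5 322. ]
rackcaps [526.6 328.6  60.9] gap 0.8 top@z [526.5 329. ] side@z [527.1 331.3]
 mean [525.4 282.8  57.1]
 len y 88.8 x 21.9  yaw -15.05 -15.53 deg
sample [568.4 -60.4  14.8] gap 0.1 top@z [568.6 -60.5] side@z [568.5 -59.7]
sample [656.5 -78.5  15. ] gap 1.3 top@z [657.5 -78.6] side@z [656.1 -77.9]
sample [688.6  76.1  15.3] gap 1.6 top@z [689.8  76.2] side@z [688.1  77.2]
sample [599.5  94.3  12.8] gap 1.1 top@z [599.7  94.3] side@z [598.7  92.9]
 mean [628.3   7.9  14.5]
 len y 157.9 x 90.5  yaw -11.53 -11.58 deg
solvent [401.7 133.   17. ] gap 1.5 top@z [401.1 133.1] side@z [402.4 135.4]
solvent [593.5 129.1  18.9] gap 3.0 top@z [596.  129.4] side@z [592.6 132.8]
solvent [601.6 404.7  12.7] gap 3.9 top@z [603.  404.3] side@z [599.2 400.7]
solvent [408.4 408.7  12.9] gap 0.2 top@z [408.1 408.1] side@z [408.6 405.8]
 mean [501.3 268.9  15.4]
 len y 275.8 x 192.5  yaw -1.53 -1.19 deg
keys [433.   51.3  31.1] gap 0.8 top@z [433.   51.4] side@z [432.7  47.3]
keys [431.4   9.2  32.4] gap 1.2 top@z [431.8   9.4] side@z [430.9   6.6]
keys [429.6 -47.9  34.1] gap 1.1 top@z [430.1 -47.7] side@z [429.1 -48.9]
 mean [431.4   4.2  32.5]
```

Request:
servo_tool(deltas=[[[0,0,0],[0,0,9.98]],[[0,0,0],[0,0,9.98]],[[0,0,0],[0,0,9.98]],[[0,0,0],[0,0,9.98]],[[0,0,0],[0,0,9.98]],[[0,0,0],[0,0,9.98]],[[0,0,0],[0,0,9.98]],[[0,0,0],[0,0,9.98]],[[0,0,0],[0,0,9.98]],[[-0.0114,0.043,0],[0,0,0]],[[-0.0114,0.043,0],[0,0,0]],[[-0.0114,0.043,0],[0,0,0]],[[-0.0114,0.043,0],[0,0,0]],[[-0.0114,0.043,0],[0,0,0]],[[-0.0114,0.043,0],[0,0,0]],[[-0.0114,0.043,0],[0,0,0]],[[-0.0114,0.043,0],[0,0,0]],[[-0.0114,0.043,0],[0,0,0]],[[-0.0114,0.043,0],[0,0,0]]], fingers=1)

```text
time: 2.58
tool_pos: [525.7, 281.9, 204.2]
tcp_rot: [-3.141, 0.0, 1.304]
contact_force: [0.1, 0.4, 0.0]
grip_width: 91.9
finger_force: 0.0
```

Request:
servo_tool(deltas=[[[0,0,0.025],[0,0,0]],[[0,0,0.03],[0,0,0]],[[0,0,0.03],[0,0,0]],[[0,0,0.03],[0,0,0]],[[0,0,0.03],[0,0,0]],[[0,0,0.02],[0,0,0]],[[0,0,0.0115],[0,0,0]],[[0,0,0.0075],[0,0,0]],[[0,0,0],[0,0,0]],[[0,0,0],[0,0,0]]])

```text
time: 3.82
tool_pos: [525.2, 283.0, 21.2]
tcp_rot: [3.14, -0.001, 1.304]
contact_force: [-0.3, 1.2, -0.0]
grip_width: 92.0
finger_force: 0.0
```

Request:
servo_tool(deltas=[[[0,0,0],[0,0,0]],[[0,0,0],[0,0,0]],[[0,0,0],[0,0,0]],[[0,0,0],[0,0,0]],[[0,0,0],[0,0,0]],[[0,0,0],[0,0,0]],[[0,0,0],[0,0,0]],[[0,0,0],[0,0,0]]], fingers=0)

```text
time: 4.82
tool_pos: [524.7, 282.8, 20.4]
tcp_rot: [3.141, -0.0, 1.304]
contact_force: [0.7, 0.0, -0.9]
grip_width: 46.3
finger_force: 30.0
```

Request:
servo_tool(deltas=[[[0,0,-0.01],[0,0,0]],[[0,0,-0.03],[0,0,0]],[[0,0,-0.03],[0,0,0]],[[0,0,-0.03],[0,0,0]],[[0,0,0],[0,0,-3.8]],[[-0.015,0.01,0],[0,0,0]],[[-0.03,0.019,0],[0,0,0]],[[-0.03,0.019,0],[0,0,0]],[[-0.03,0.019,0],[0,0,0]],[[-0.03,0.019,0],[0,0,0]],[[-0.03,0.019,0],[0,0,0]],[[-0.03,0.019,0],[0,0,0]],[[-0.03,0.019,0],[0,0,0]],[[-0.0238,0.0132,0],[0,0,0]],[[0,0,0],[0,0,0]],[[0,0,0],[0,0,0]]])

```text
time: 6.82
tool_pos: [627.6, 7.6, 120.0]
tcp_rot: [-3.14, -0.0, 1.369]
contact_force: [-0.2, -0.6, -1.4]
grip_width: 46.6
finger_force: 30.0
```

```bash
python3 - <<'E'
from h import *
print(bot.get_obs()['tool_pos'],bot.get_obs()['grip_width'])
s=grab('side')[...,::-1]; cv2.imwrite('pics/s1.png',cv2.resize(s[130:280,250:420],(680,600),interpolation=cv2.INTER_CUBIC))
E
```

```text
[627.64932855   7.60783305 119.97871277] 46.625735490328154
```

View pics/s1.png

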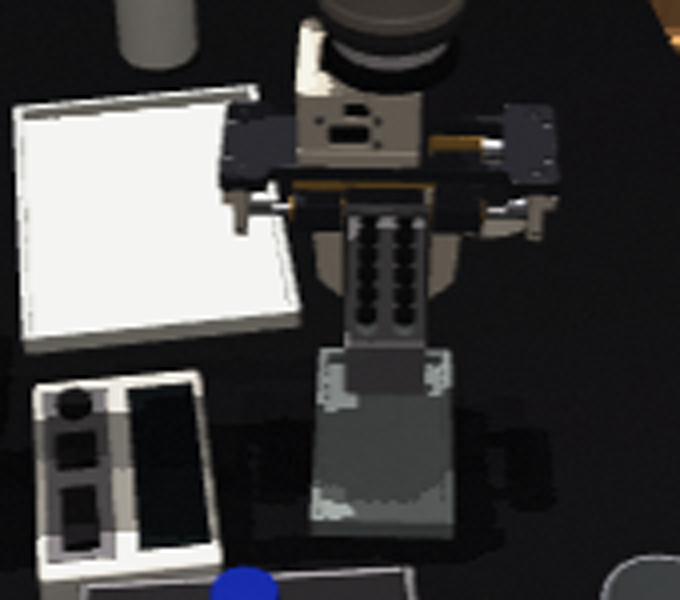

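The picture shows the rack held level at zoomed (345–430, 205–400) and square over the sample tray (312–455, 350–535). Lowering it.

Request:
servo_tool(deltas=[[[0,0,0.02],[0,0,0]],[[0,0,0.025],[0,0,0]],[[0,0,0.02],[0,0,0]],[[0,0,0.015],[0,0,0]],[[0,0,0.01],[0,0,0]],[[0,0,0.006],[0,0,0]],[[0,0,0.003],[0,0,0]],[[0,0,0.0005],[0,0,0]],[[0,0,0],[0,0,0]],[[0,0,0],[0,0,0]],[[0,0,0],[0,0,0]]])

```text
time: 8.25
tool_pos: [628.4, 7.9, 21.1]
tcp_rot: [3.141, -0.0, 1.37]
contact_force: [0.5, 0.1, -1.5]
grip_width: 46.7
finger_force: 30.0
```

Request:
servo_tool(deltas=[[[0,0,0.0008],[0,0,0]],[[0,0,0],[0,0,0]],[[0,0,0],[0,0,0]]])

```text
time: 8.62
tool_pos: [628.4, 7.8, 20.4]
tcp_rot: [3.141, -0.0, 1.37]
contact_force: [-2.2, 0.3, 1.3]
grip_width: 46.8
finger_force: 30.0
```

Request:
servo_tool(deltas=[[[0,0,0],[0,0,0]],[[0,0,0],[0,0,0]],[[0,0,0],[0,0,0]],[[0,0,0],[0,0,0]],[[0,0,-0.01],[0,0,0]],[[0,0,-0.03],[0,0,0]],[[0,0,-0.04],[0,0,0]],[[0,0,-0.05],[0,0,0]],[[0,0,-0.05],[0,0,0]]], fingers=0.76)

```text
time: 9.75
tool_pos: [628.1, 7.9, 202.5]
tcp_rot: [3.141, -0.0, 1.37]
contact_force: [0.3, -0.2, -0.5]
grip_width: 69.9
finger_force: 0.0
```

Request:
servo_tool(deltas=[[[0,0,0],[0,0,-5.8]],[[0,0,0],[0,0,-5.8]],[[0.024,-0.03,0],[0,0,0]],[[0.024,-0.03,0],[0,0,0]],[[0.024,-0.03,0],[0,0,0]],[[0.024,-0.03,0],[0,0,0]],[[0.024,-0.03,0],[0,0,0]],[[0.024,-0.03,0],[0,0,0]]])

```text
time: 10.75
tool_pos: [447.0, 152.2, 201.0]
tcp_rot: [3.14, -0.0, 1.573]
contact_force: [-1.0, 0.8, 0.7]
grip_width: 69.3
finger_force: 0.0
```

```bash
python3 - <<'E'
from h import *
np.set_printoptions(precision=1,suppress=True)
print(caps())
t=grab('top')[...,::-1];s=grab('side')[...,::-1]
cv2.imwrite('pics/c2.png',np.hstack([cv2.resize(t[150:280,290:465],(460,342)),cv2.resize(s[200:300,310:400],(340,342))]))
E
```

```text
[[ 549.1 -256.2   96.6    0.8]
 [ 538.8 -336.4   98.8    0.9]
 [ 514.5 -178.2   97.6    0.5]
 [ 460.9 -253.3   96.5    0.9]]
```

View pics/c2.png

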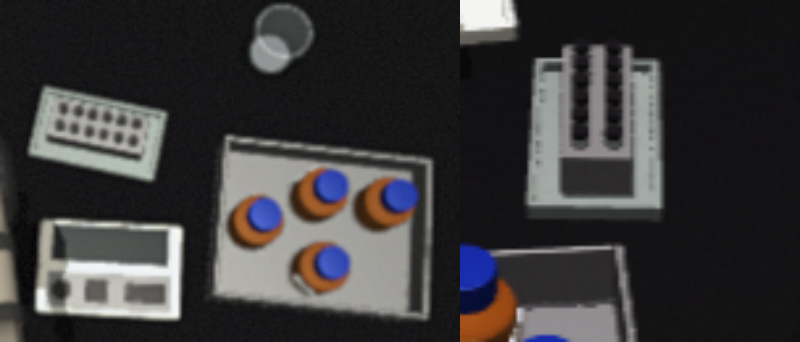

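The picture shows the rack flat inside the sample tray, at (45–148, 98–158) in the left panel and (560–632, 45–195) in the right. The four bottles still stand where they were. Taking the first one.

Request:
servo_tool(deltas=[[[-0.041,0.0084,0],[0,0,0]],[[-0.041,0.0084,0],[0,0,0]],[[-0.041,0.0084,0],[0,0,0]],[[-0.041,0.0084,0],[0,0,0]],[[-0.041,0.0084,0],[0,0,0]],[[-0.041,0.0084,0],[0,0,0]],[[-0.041,0.0084,0],[0,0,0]],[[-0.043,0.0087,0],[0,0,0]],[[0,0,0],[0,0,0]],[[0,0,0.03],[0,0,0]],[[0,0,0.035],[0,0,0]],[[0,0,0.03],[0,0,0]],[[0,0,0.018],[0,0,0]],[[0,0,0.009],[0,0,0]],[[0,0,0],[0,0,0]],[[0,0,0],[0,0,0]]])

```text
time: 12.95
tool_pos: [516.7, -178.7, 79.0]
tcp_rot: [3.14, 0.001, 1.573]
contact_force: [-0.1, -0.4, 0.5]
grip_width: 69.9
finger_force: 0.0
```

Request:
servo_tool(deltas=[[[0,0,0],[0,0,0]],[[0,0,0],[0,0,0]],[[0,0,0],[0,0,0]],[[0,0,0],[0,0,0]],[[0,0,0],[0,0,0]],[[0,0,0],[0,0,0]]], fingers=0)

```text
time: 13.7
tool_pos: [516.2, -178.4, 78.1]
tcp_rot: [3.142, -0.0, 1.573]
contact_force: [-0.0, -0.5, -0.2]
grip_width: 14.2
finger_force: 0.0
```

```bash
python3 - <<'E'
from h import *
np.set_printoptions(precision=1,suppress=True)
print(caps(),bot.get_obs()['grip_width'])
t=grab('top')[...,::-1];s=grab('side')[...,::-1]
cv2.imwrite('pics/c3.png',np.hstack([cv2.resize(t[180:280,350:470],(400,333)),cv2.resize(s[240:390,240:400],(400,333))]))
E
```

```text
[] 6.100519405460068
```

View pics/c3.png

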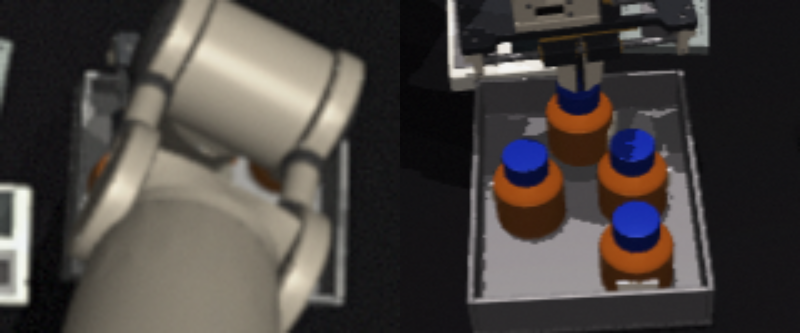

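```bash
python3 - <<'E'
from h import *
np.set_printoptions(precision=1,suppress=True)
o=bot.get_obs();print(o['tool_pos'],o['tcp_rot'],o['grip_width'],o['contact_force'])
for z in(78,97): print(z,proj('side',[516,-178.5,z]),proj('top',[516,-178.5,z]))
im=grab('side')
for c,st in blobs(blue(im),15): print(c,st, onz('side',[c],97))
i=im.astype(int)
for c,st in blobs((i[...,0]>80)&(i[...,0]>1.6*i[...,1])&(i[...,2]<80),60): print('or',c,st,onz('side',[c],40))
E
```

```text
[ 516.1 -178.4   78.1] [ 3.1 -0.   1.6] 1.1949463388140296 [0.8 0.2 0.2]
78 [[311.8 283.6]] [[389. 232.]]
97 [[311.5 278. ]] [[390.3 230.9]]
[332.6 304.9] [324 298  18  15 217] [[ 549.2 -256.3   97. ]]
[289.4 309.7] [280 302  19  16 227] [[ 460.2 -253.4   97. ]]
[334.1 338.5] [325 330  19  17 257] [[ 538.6 -335.3   97. ]]
or [311.4 292.2] [298 282  27  18 269] [[ 514.7 -172.1   40. ]]
or [332.3 320. ] [319 309  28  20 307] [[ 548.7 -253.2   40. ]]
or [291.  324.4] [277 312  28  22 313] [[ 460.3 -249.6   40. ]]
or [334.  353.9] [320 341  29  23 341] [[ 538.5 -334.1   40. ]]
```

```bash
python3 - <<'E'
from h import *
s=grab('side')[...,::-1]
cv2.imwrite('pics/c4.png',cv2.resize(s[245:310,275:350],(690,598),interpolation=cv2.INTER_CUBIC))
E
```

```text
(no output)
```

View pics/c4.png

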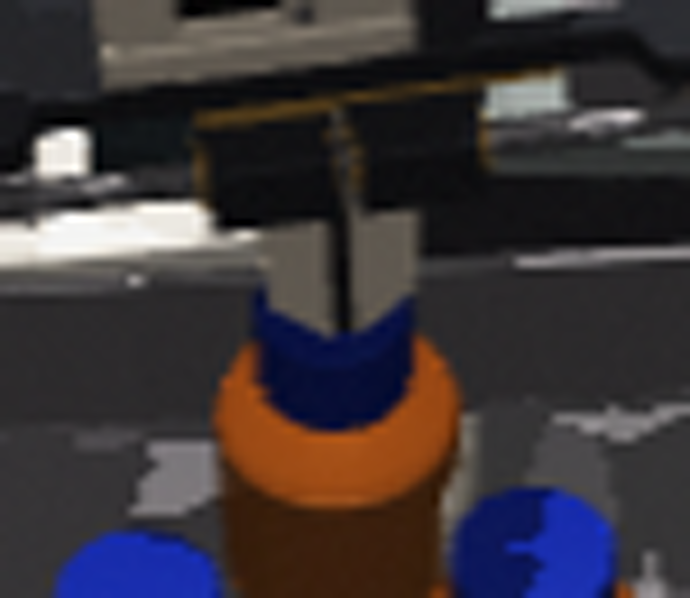

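The zoom shows the shut fingers sunk into the cap's outline at (265–415, 210–335), with no force reading and the bottle unmoved. So the cap gives no hold, and I'll grip the 60 mm body instead. I'll lift clear and work out the bin walls.

Request:
servo_tool(deltas=[[[0,0,-0.02],[0,0,0]],[[0,0,-0.03],[0,0,0]],[[0,0,-0.035],[0,0,0]],[[0,0,-0.035],[0,0,0]],[[0.04,-0.01,0],[0,0,0]],[[0.04,-0.01,0],[0,0,0]],[[0.04,-0.01,0],[0,0,0]],[[0.04,-0.01,0],[0,0,0]],[[0.04,-0.01,0],[0,0,0]]], fingers=1)

```text
time: 15.12
tool_pos: [465.3, 22.7, 198.2]
tcp_rot: [3.141, -0.0, 1.573]
contact_force: [1.1, -0.0, -0.1]
grip_width: 86.1
finger_force: 0.0
```

```bash
python3 - <<'E'
from h import *
np.set_printoptions(precision=1,suppress=True)
print(caps())
T=[(225,136),(432,160),(428,318),(210,297)] # +x+y,+x-y,-x-y,-x+y
S=[(685,72),(712,293),(470,300),(475,77)]
P=[]
for a,b in zip(T,S):
    a=(a[0]/2.629+290,a[1]/2.631+150); b=((b[0]-400)/2.5+240,b[1]/2.22+240)
    q,g=tri(a,b);P.append(q);print(q,g,onz('top',[a],60)[0],onz('side',[b],60)[0])
print(np.mean(P,0))
E
```

```text
[[ 549.2 -256.2   96.5    0.8]
 [ 538.8 -336.4   98.8    0.9]
 [ 514.6 -178.2   97.5    0.5]
 [ 460.9 -253.3   96.5    0.9]]
[ 617.1 -144.1   55.1] 1.6085712355736987 [ 615.  -143.2   60. ] [ 617. -148.   60.]
[ 589.1 -393.1   58.8] 1.8947739006054614 [ 589.7 -392.6   60. ] [ 587.9 -394.    60. ]
[ 403.5 -372.3   63.2] 2.430562026241142 [ 402.5 -373.6   60. ] [ 404.6 -370.3   60. ]
[ 425.3 -121.3   58.6] 3.0307468145554317 [ 423.7 -121.2   60. ] [ 426.9 -122.2   60. ]
[ 508.8 -257.7   58.9]
```

Request:
servo_tool(deltas=[[[-0.03,0.008,0],[0,0,0]],[[-0.035,0.0084,0],[0,0,0]],[[-0.035,0.0084,0],[0,0,0]],[[-0.035,0.0084,0],[0,0,0]],[[-0.035,0.0084,0],[0,0,0]],[[-0.0305,0.0069,0],[0,0,0]],[[0,0,0.02],[0,0,0]],[[0,0,0.03],[0,0,0]],[[0,0,0.03],[0,0,0]],[[0,0,0.025],[0,0,0]],[[0,0,0.02],[0,0,0]],[[0,0,0.02],[0,0,0]],[[0,0,0.01],[0,0,0]],[[0,0,0.005],[0,0,0]],[[0,0,0],[0,0,0]],[[0,0,0],[0,0,0]]], fingers=1)

```text
time: 17.23
tool_pos: [515.1, -179.1, 38.8]
tcp_rot: [3.14, 0.0, 1.573]
contact_force: [-0.5, -0.4, 0.0]
grip_width: 92.1
finger_force: 0.0
```

Request:
servo_tool(deltas=[[[0,0,0],[0,0,0]],[[0,0,0],[0,0,0]],[[0,0,0],[0,0,0]],[[0,0,0],[0,0,0]],[[0,0,0],[0,0,0]],[[0,0,0],[0,0,0]]], fingers=0)

```text
time: 17.98
tool_pos: [514.8, -179.1, 39.0]
tcp_rot: [3.141, 0.001, 1.573]
contact_force: [-3.9, -0.8, 8.0]
grip_width: 37.1
finger_force: 31.0
```

```bash
python3 - <<'E'
from h import *
o=bot.get_obs();print(o['tool_pos'],o['grip_width'],o['finger_force'],o['contact_force'],o['moment'])
s=grab('side')[...,::-1]
cv2.imwrite('pics/c5.png',cv2.resize(s[245:320,270:356],(688,600),interpolation=cv2.INTER_CUBIC))
E
```

```text
[ 514.77909151 -179.14171523   38.99123526] 37.07218511930898 30.952262788050575 [-3.87976534 -0.77615289  7.96728362] [-0.17611546  0.46477202  0.01331442]
```

View pics/c5.png

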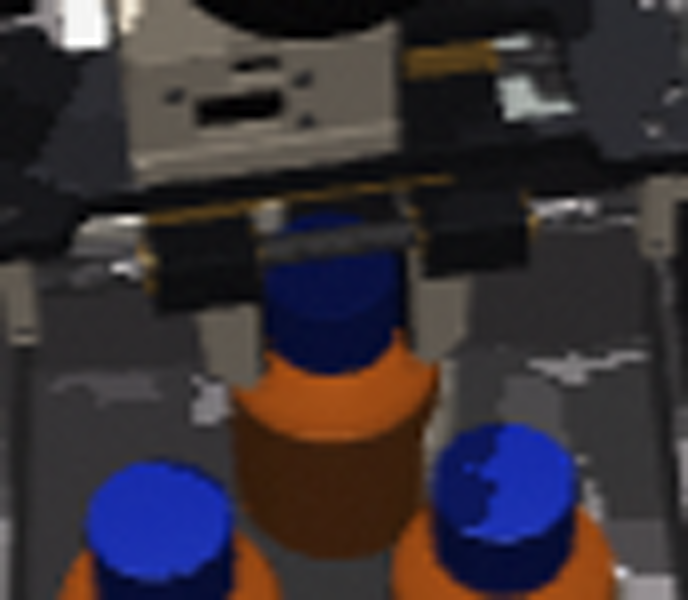

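The picture shows the pads on the cap sides at (200–470, 280–390), pressing onto the shoulder; a grip 38 mm wide with 8 N upward. So the working pads sit roughly 23 mm above the reported tip. I'll open, rise 15 mm and re-grip the cap alone.

Request:
servo_tool(deltas=[[[0,0,0],[0,0,0]],[[0,0,0],[0,0,0]],[[0,0,-0.0075],[0,0,0]],[[0,0,-0.0075],[0,0,0]],[[0,0,0],[0,0,0]]], fingers=0.7)

```text
time: 18.65
tool_pos: [514.9, -179.0, 53.7]
tcp_rot: [3.141, 0.0, 1.573]
contact_force: [-0.3, -0.3, 0.7]
grip_width: 64.1
finger_force: 0.0
```

Request:
servo_tool(deltas=[[[0,0,0],[0,0,0]],[[0,0,0],[0,0,0]],[[0,0,0],[0,0,0]],[[0,0,0],[0,0,0]],[[0,0,0],[0,0,0]],[[0,0,0],[0,0,0]]], fingers=0)

```text
time: 19.4
tool_pos: [514.5, -178.8, 52.9]
tcp_rot: [-3.141, -0.0, 1.573]
contact_force: [0.6, 0.3, -2.8]
grip_width: 37.3
finger_force: 30.0
```

Request:
servo_tool(deltas=[[[0,0,-0.01],[0,0,0]],[[0,0,-0.03],[0,0,0]],[[0,0,-0.04],[0,0,0]],[[0,0,-0.04],[0,0,0]],[[0,0,-0.03],[0,0,0]],[[0.02,0.001,0],[0,0,0]],[[0.04,0.003,0],[0,0,0]],[[0.04,0.003,0],[0,0,0]],[[0.04,0.003,0],[0,0,0]],[[0.04,0.003,0],[0,0,0]],[[0.04,0.003,0],[0,0,0]],[[0.04,0.003,0],[0,0,0]],[[0.04,0.003,0],[0,0,0]],[[0.04,0.003,0],[0,0,0]],[[0.04,0.003,0],[0,0,0]],[[0.04,0.003,0],[0,0,0]],[[0.04,0.003,0],[0,0,0]],[[0.03,0.001,0],[0,0,0]],[[0.02,0,0],[0,0,0]],[[0,0,0],[0,0,0]]])

```text
time: 21.9
tool_pos: [547.4, 332.4, 201.9]
tcp_rot: [-3.14, 0.001, 1.575]
contact_force: [0.4, -1.2, -2.7]
grip_width: 37.6
finger_force: 30.0
```

Request:
servo_tool(deltas=[[[0,0,0.02],[0,0,0]],[[0,0,0.035],[0,0,0]],[[0,0,0.035],[0,0,0]],[[0,0,0.025],[0,0,0]],[[0,0,0.015],[0,0,0]],[[0,0,0.01],[0,0,0]],[[0,0,0.005],[0,0,0]],[[0,0,0.0025],[0,0,0]],[[0,0,0.001],[0,0,0]],[[0,0,0],[0,0,0]],[[0,0,0],[0,0,0]]])

```text
time: 23.28
tool_pos: [548.7, 331.3, 55.0]
tcp_rot: [3.141, -0.0, 1.573]
contact_force: [0.6, 1.2, -2.7]
grip_width: 37.5
finger_force: 30.0
```

Request:
servo_tool(deltas=[[[0,0,0.001],[0,0,0]],[[0,0,0.001],[0,0,0]],[[0,0,0],[0,0,0]],[[0,0,0],[0,0,0]]])

```text
time: 23.78
tool_pos: [548.7, 331.2, 52.9]
tcp_rot: [3.141, -0.0, 1.573]
contact_force: [-0.5, -0.4, -0.0]
grip_width: 37.2
finger_force: 30.0
```

Request:
servo_tool(deltas=[[[0,0,0],[0,0,0]],[[0,0,0],[0,0,0]],[[0,0,0],[0,0,0]],[[0,0,-0.02],[0,0,0]],[[0,0,-0.04],[0,0,0]],[[0,0,-0.045],[0,0,0]],[[0,0,-0.045],[0,0,0]],[[-0.04,-0.011,0],[0,0,0]],[[-0.04,-0.011,0],[0,0,0]],[[-0.04,-0.011,0],[0,0,0]],[[-0.04,-0.011,0],[0,0,0]],[[-0.04,-0.011,0],[0,0,0]],[[-0.04,-0.011,0],[0,0,0]],[[-0.04,-0.011,0],[0,0,0]],[[-0.021,-0.011,0],[0,0,0]]], fingers=0.7)

```text
time: 25.65
tool_pos: [460.8, 28.3, 202.8]
tcp_rot: [3.141, 0.0, 1.571]
contact_force: [0.1, -0.4, 0.8]
grip_width: 64.1
finger_force: 0.0
```

```bash
python3 - <<'E'
from h import *
np.set_printoptions(precision=1,suppress=True)
print(bot.get_obs()['tool_pos']);print(caps())
E
```

```text
[460.8  28.3 202.8]
[[  738.4   616.2 -1066.6   102.9]
 [  549.2  -256.2    96.5     0.7]
 [  538.8  -336.4    98.8     0.9]
 [  460.9  -253.4    96.7     0.9]]
```

Request:
servo_tool(deltas=[[[-0.025,0,0],[0,0,0]],[[-0.04,0,0],[0,0,0]],[[-0.04,0,0],[0,0,0]],[[-0.04,0,0],[0,0,0]],[[-0.04,0,0],[0,0,0]],[[-0.04,0,0],[0,0,0]],[[-0.035,0,0],[0,0,0]],[[-0.0205,0,0],[0,0,0]],[[0,0,0.02],[0,0,0]],[[0,0,0.035],[0,0,0]],[[0,0,0.035],[0,0,0]],[[0,0,0.03],[0,0,0]],[[0,0,0.02],[0,0,0]],[[0,0,0.0095],[0,0,0]],[[0,0,0],[0,0,0]],[[0,0,0],[0,0,0]]])

```text
time: 27.75
tool_pos: [462.5, -250.7, 54.0]
tcp_rot: [3.14, 0.001, 1.573]
contact_force: [0.5, -0.4, 0.1]
grip_width: 64.7
finger_force: 0.0
```

Request:
servo_tool(deltas=[[[0,0,0],[0,0,0]],[[0,0,0],[0,0,0]],[[0,0,0],[0,0,0]],[[0,0,0],[0,0,0]],[[0,0,0],[0,0,0]]], fingers=0)

```text
time: 28.38
tool_pos: [461.7, -250.6, 53.2]
tcp_rot: [3.142, 0.0, 1.573]
contact_force: [-1.1, -0.2, 2.6]
grip_width: 37.6
finger_force: 30.0
```

Request:
servo_tool(deltas=[[[0,0,-0.01],[0,0,0]],[[0,0,-0.03],[0,0,0]],[[0,0,-0.04],[0,0,0]],[[0,0,-0.04],[0,0,0]],[[0,0,-0.03],[0,0,0]],[[0.02,0,0],[0,0,0]],[[0.04,0,0],[0,0,0]],[[0.04,0,0],[0,0,0]],[[0.04,0,0],[0,0,0]],[[0.05,0,0],[0,0,0]],[[0.05,0,0],[0,0,0]],[[0.05,0,0],[0,0,0]],[[0.05,0,0],[0,0,0]],[[0.05,0,0],[0,0,0]],[[0.04,-0.002,0],[0,0,0]],[[0.04,-0.002,0],[0,0,0]],[[0.04,-0.001,0],[0,0,0]],[[0.04,0,0],[0,0,0]],[[0.03,0,0],[0,0,0]],[[0,0,0],[0,0,0]]])

```text
time: 30.88
tool_pos: [453.2, 331.5, 201.0]
tcp_rot: [-3.138, 0.001, 1.576]
contact_force: [0.3, -0.1, -2.6]
grip_width: 37.0
finger_force: 30.0
```

Request:
servo_tool(deltas=[[[0,0,0.02],[0,0,0]],[[0,0.001,0.035],[0,0,0]],[[0,0.001,0.035],[0,0,0]],[[0,0,0.025],[0,0,0]],[[0,0,0.015],[0,0,0]],[[0,0,0.01],[0,0,0]],[[0,0,0.005],[0,0,0]],[[0,0,0.0025],[0,0,0]],[[0,0,0.001],[0,0,0]],[[0,0,0.001],[0,0,0]],[[0,0,0],[0,0,0]],[[0,0,0],[0,0,0]]])

```text
time: 32.38
tool_pos: [457.7, 329.5, 53.8]
tcp_rot: [3.141, -0.0, 1.573]
contact_force: [-0.7, -0.5, -2.3]
grip_width: 37.3
finger_force: 30.0
```

Request:
servo_tool(deltas=[[[0,0,0.001],[0,0,0]],[[0,0,0],[0,0,0]],[[0,0,0],[0,0,0]]])

```text
time: 32.75
tool_pos: [457.7, 329.7, 53.2]
tcp_rot: [3.141, -0.001, 1.573]
contact_force: [-1.7, -0.0, 6.3]
grip_width: 37.4
finger_force: 30.0
```

Request:
servo_tool(deltas=[[[0,0,0],[0,0,0]],[[0,0,0],[0,0,0]],[[0,0,0],[0,0,0]],[[0,0,-0.02],[0,0,0]],[[0,0,-0.04],[0,0,0]],[[0,0,-0.045],[0,0,0]],[[0,0,-0.045],[0,0,0]],[[-0.04,0.01,0],[0,0,0]],[[-0.04,0.011,0],[0,0,0]],[[-0.04,0.011,0],[0,0,0]],[[-0.04,0.011,0],[0,0,0]],[[-0.04,0.011,0],[0,0,0]],[[-0.04,0.011,0],[0,0,0]],[[-0.04,0.011,0],[0,0,0]],[[-0.02,0.011,0],[0,0,0]],[[0,0,0],[0,0,0]]], fingers=0.66)

```text
time: 34.75
tool_pos: [545.8, 28.9, 202.3]
tcp_rot: [-3.142, -0.0, 1.571]
contact_force: [0.9, 1.3, -0.0]
grip_width: 60.6
finger_force: 0.0
```

```bash
python3 - <<'E'
from h import *
np.set_printoptions(precision=1,suppress=True)
print(bot.get_obs()['tool_pos']);print(caps())
for n in C: print(n,[tuple(np.round(b[0])) for b in blobs(blue(grab(n)),15)])
E
```

```text
[545.8  28.9 202.3]
[[ 492.4  309.3  127.1   98.7]
 [ 549.2 -256.2   96.5    0.7]
 [ 538.8 -336.4   98.8    0.9]
 [ 451.   321.5  102.1   11.8]]
side [(np.float64(264.0), np.float64(148.0)), (np.float64(332.0), np.float64(305.0)), (np.float64(334.0), np.float64(339.0))]
top [(np.float64(221.0), np.float64(217.0)), (np.float64(415.0), np.float64(220.0)), (np.float64(442.0), np.float64(224.0)), (np.float64(221.0), np.float64(247.0))]
```

Request:
servo_tool(deltas=[[[-0.025,0,0],[0,0,0]],[[-0.04,0.001,0],[0,0,0]],[[-0.04,0.001,0],[0,0,0]],[[-0.04,0,0],[0,0,0]],[[-0.04,0,0],[0,0,0]],[[-0.04,0,0],[0,0,0]],[[-0.038,0,0],[0,0,0]],[[-0.0235,0,0],[0,0,0]],[[0,0,0.02],[0,0,0]],[[0,0,0.035],[0,0,0]],[[0,0,0.035],[0,0,0]],[[0,0,0.03],[0,0,0]],[[0,0,0.02],[0,0,0]],[[0,0,0.009],[0,0,0]],[[0,0,0],[0,0,0]],[[0,0,0],[0,0,0]]], fingers=0.58)

```text
time: 36.95
tool_pos: [548.5, -256.9, 54.7]
tcp_rot: [3.14, 0.001, 1.573]
contact_force: [0.4, 0.3, -0.1]
grip_width: 53.7
finger_force: 0.0
```

Request:
servo_tool(deltas=[[[0,0,0],[0,0,0]],[[0,0,0],[0,0,0]],[[0,0,0],[0,0,0]],[[0,0,0],[0,0,0]],[[0,0,0],[0,0,0]]], fingers=0)

```text
time: 37.58
tool_pos: [548.3, -257.0, 54.1]
tcp_rot: [3.14, 0.001, 1.573]
contact_force: [0.4, 0.2, 5.7]
grip_width: 37.4
finger_force: 30.0
```

Request:
servo_tool(deltas=[[[0,0,-0.01],[0,0,0]],[[0,0,-0.03],[0,0,0]],[[0,0,-0.04],[0,0,0]],[[0,0,-0.04],[0,0,0]],[[0,0,-0.03],[0,0,0]],[[0.02,0,0],[0,0,0]],[[0.04,0,0],[0,0,0]],[[0.04,0,0],[0,0,0]],[[0.04,0,0],[0,0,0]],[[0.04,0,0],[0,0,0]],[[0.04,0,0],[0,0,0]],[[0.04,0,0],[0,0,0]],[[0.04,0,0],[0,0,0]],[[0.04,0,0],[0,0,0]],[[0.04,0,0],[0,0,0]],[[0.04,0,0],[0,0,0]],[[0.027,0,0],[0,0,0]],[[0.02,0,0],[0,0,0]],[[0,0,0],[0,0,0]],[[0,0,0],[0,0,0]]])

```text
time: 40.08
tool_pos: [546.5, 209.5, 203.1]
tcp_rot: [-3.141, 0.001, 1.573]
contact_force: [-0.2, -0.8, -2.0]
grip_width: 37.6
finger_force: 30.0
```

```bash
python3 - <<'E'
from h import *
np.set_printoptions(precision=1,suppress=True)
o=bot.get_obs();print(o['tool_pos'],o['contact_force'])
for n in C: print(n,[tuple(np.round(b[0],1)) for b in blobs(blue(grab(n)),15)])
print(proj('top',[[548.7,331,97],[457.7,327,97]]),proj('side',[[548.7,331,97],[457.7,327,97]]))
E
```

```text
[546.5 209.5 203.1] [-0.2 -0.8 -2. ]
side [(np.float64(267.6), np.float64(147.5)), (np.float64(334.0), np.float64(338.6))]
top [(np.float64(221.5), np.float64(217.4)), (np.float64(442.2), np.float64(223.9))]
[[220.7 217.2]
 [219.6 247.3]] [[298.9 143.6]
 [268.  147.6]]
```

Everything is where expected. Lowering bottle three.

Request:
servo_tool(deltas=[[[0,0,0.02],[0,0,0]],[[0,0,0.035],[0,0,0]],[[0,0,0.035],[0,0,0]],[[0,0,0.025],[0,0,0]],[[0,0,0.015],[0,0,0]],[[0,0,0.01],[0,0,0]],[[0,0,0.005],[0,0,0]],[[0,0,0.0025],[0,0,0]],[[0,0,0.001],[0,0,0]],[[0,0,0.0005],[0,0,0]],[[0,0,0],[0,0,0]],[[0,0,0],[0,0,0]]])

```text
time: 41.68
tool_pos: [546.9, 210.2, 54.8]
tcp_rot: [3.141, -0.0, 1.573]
contact_force: [-0.4, -0.7, -3.2]
grip_width: 37.2
finger_force: 30.0
```

Request:
servo_tool(deltas=[[[0,0,0.001],[0,0,0]],[[0,0,0.0005],[0,0,0]],[[0,0,0],[0,0,0]]])

```text
time: 42.05
tool_pos: [547.2, 210.3, 54.1]
tcp_rot: [3.14, -0.0, 1.573]
contact_force: [-0.4, -0.2, 5.2]
grip_width: 37.1
finger_force: 30.0
```

Request:
servo_tool(deltas=[[[0,0,0],[0,0,0]],[[0,0,0],[0,0,0]],[[0,0,0],[0,0,0]],[[0,0,-0.02],[0,0,0]],[[0,0,-0.04],[0,0,0]],[[0,0,-0.045],[0,0,0]],[[0,0,-0.045],[0,0,0]],[[-0.04,0,0],[0,0,0]],[[-0.04,-0.002,0],[0,0,0]],[[-0.04,-0.002,0],[0,0,0]],[[-0.04,-0.002,0],[0,0,0]],[[-0.02,-0.002,0],[0,0,0]],[[0,0,0],[0,0,0]]], fingers=0.6)

```text
time: 43.68
tool_pos: [539.2, 29.5, 203.1]
tcp_rot: [3.142, -0.0, 1.571]
contact_force: [-0.2, -0.3, -0.4]
grip_width: 55.1
finger_force: 0.0
```

```bash
python3 - <<'E'
from h import *
np.set_printoptions(precision=1,suppress=True)
print(bot.get_obs()['tool_pos']);print(caps())
E
```

```text
[539.2  29.5 203.1]
[[ 565.3  356.1  -12.7   11. ]
 [ 546.7  207.6  100.     0.1]
 [ 538.8 -336.5   98.7    1. ]
 [ 516.1  354.4  -18.6   88.2]]
```

Request:
servo_tool(deltas=[[[-0.026,0,0],[0,0,0]],[[-0.04,0,0],[0,0,0]],[[-0.04,0,0],[0,0,0]],[[-0.04,0,0],[0,0,0]],[[-0.04,0,0],[0,0,0]],[[-0.04,0,0],[0,0,0]],[[-0.04,0,0],[0,0,0]],[[-0.04,0,0],[0,0,0]],[[-0.04,0,0],[0,0,0]],[[-0.02,0,0],[0,0,0]],[[0,0,0.02],[0,0,0]],[[0,0,0.035],[0,0,0]],[[0,0,0.035],[0,0,0]],[[0,0,0.03],[0,0,0]],[[0,0,0.02],[0,0,0]],[[0,0,0.0095],[0,0,0]],[[0,0,0],[0,0,0]],[[0,0,0],[0,0,0]]], fingers=0.58)

```text
time: 46.02
tool_pos: [540.8, -335.9, 54.7]
tcp_rot: [3.14, 0.001, 1.573]
contact_force: [0.1, -0.5, -0.1]
grip_width: 53.0
finger_force: 0.0
```

Request:
servo_tool(deltas=[[[0,0,0],[0,0,0]],[[0,0,0],[0,0,0]],[[0,0,0],[0,0,0]],[[0,0,0],[0,0,0]],[[0,0,0],[0,0,0]]], fingers=0)

```text
time: 46.65
tool_pos: [540.0, -336.1, 54.1]
tcp_rot: [3.141, 0.0, 1.573]
contact_force: [-2.8, 0.8, 4.6]
grip_width: 37.3
finger_force: 30.0
```

Request:
servo_tool(deltas=[[[0,0,-0.01],[0,0,0]],[[0,0,-0.03],[0,0,0]],[[0,0,-0.04],[0,0,0]],[[0,0,-0.04],[0,0,0]],[[0,0,-0.03],[0,0,0]],[[0.026,-0.006,0],[0,0,0]],[[0.04,-0.006,0],[0,0,0]],[[0.04,-0.006,0],[0,0,0]],[[0.04,-0.006,0],[0,0,0]],[[0.04,-0.006,0],[0,0,0]],[[0.04,-0.006,0],[0,0,0]],[[0.04,-0.006,0],[0,0,0]],[[0.04,-0.006,0],[0,0,0]],[[0.04,-0.006,0],[0,0,0]],[[0.04,-0.006,0],[0,0,0]],[[0.04,-0.006,0],[0,0,0]],[[0.04,-0.006,0],[0,0,0]],[[0.04,-0.006,0],[0,0,0]],[[0.04,-0.006,0],[0,0,0]],[[0,0,0],[0,0,0]]])

```text
time: 49.15
tool_pos: [453.9, 212.3, 203.5]
tcp_rot: [-3.141, -0.001, 1.577]
contact_force: [-0.0, -0.5, -3.1]
grip_width: 37.4
finger_force: 30.0
```

```bash
python3 - <<'E'
from h import *
np.set_printoptions(precision=1,suppress=True)
o=bot.get_obs();print(o['tool_pos'],o['contact_force'])
for n in C: print(n,[tuple(np.round(b[0],1)) for b in blobs(blue(grab(n)),15)])
P=[[548.7,331,97],[457.7,327,97],[547,209,97]];print(proj('top',P),proj('side',P))
E
```

```text
[453.9 212.3 203.5] [-0.  -0.5 -3.1]
side [(np.float64(298.8), np.float64(143.1)), (np.float64(306.9), np.float64(167.7))]
top [(np.float64(218.5), np.float64(247.7))]
[[220.7 217.2]
 [219.6 247.3]
 [261.  218.5]] [[298.9 143.6]
 [268.  147.6]
 [303.5 168.7]]
```

Request:
servo_tool(deltas=[[[0,0,0.02],[0,0,0]],[[0,0,0.035],[0,0,0]],[[0,0,0.035],[0,0,0]],[[0,0,0.025],[0,0,0]],[[0,0,0.015],[0,0,0]],[[0,0,0.01],[0,0,0]],[[0,0,0.005],[0,0,0]],[[0,0,0.0025],[0,0,0]],[[0,0,0.001],[0,0,0]],[[0,0,0.0005],[0,0,0]],[[0,0,0],[0,0,0]],[[0,0,0],[0,0,0]]])

```text
time: 50.75
tool_pos: [454.9, 210.0, 54.8]
tcp_rot: [3.141, -0.0, 1.573]
contact_force: [0.2, 0.4, -2.5]
grip_width: 37.1
finger_force: 30.0
```

Request:
servo_tool(deltas=[[[0,0,0.001],[0,0,0]],[[0,0,0.0005],[0,0,0]],[[0,0,0],[0,0,0]]])

```text
time: 51.12
tool_pos: [455.0, 210.4, 54.1]
tcp_rot: [3.141, -0.001, 1.573]
contact_force: [-3.3, 0.8, 6.7]
grip_width: 37.0
finger_force: 30.0
```

Request:
servo_tool(deltas=[[[0,0,0],[0,0,0]],[[0,0,0],[0,0,0]],[[0,0,0],[0,0,0]],[[0,0,-0.02],[0,0,0]],[[0,0,-0.04],[0,0,0]],[[0,0,-0.045],[0,0,0]],[[0,0,-0.045],[0,0,0]],[[-0.04,-0.003,0],[0,0,0]],[[-0.04,-0.004,0],[0,0,0]],[[-0.04,-0.004,0],[0,0,0]],[[-0.04,-0.004,0],[0,0,0]],[[-0.04,-0.004,0],[0,0,0]],[[-0.04,-0.004,0],[0,0,0]],[[-0.018,-0.002,0],[0,0,0]],[[0,0,0],[0,0,0]]], fingers=0.6)

```text
time: 53.0
tool_pos: [430.3, -49.1, 203.1]
tcp_rot: [3.142, -0.0, 1.57]
contact_force: [0.6, -0.1, 0.3]
grip_width: 54.9
finger_force: 0.0
```

```bash
python3 - <<'E'
from h import *
np.set_printoptions(precision=1,suppress=True)
print(bot.get_obs()['tool_pos']);print(caps())
t=grab('top')[...,::-1];s=grab('side')[...,::-1]
cv2.imwrite('pics/c6.png',np.hstack([cv2.resize(t[140:280,160:360],(400,280)),cv2.resize(s[100:280,240:420],(400,280))]))
E
```

```text
[430.3 -49.1 203.1]
[[548.5 327.4 102.7   2.8]
 [552.2 208.5  97.2   9.5]
 [457.9 322.6 101.6   2.1]
 [452.8 209.   97.4   3.4]]
```

View pics/c6.png

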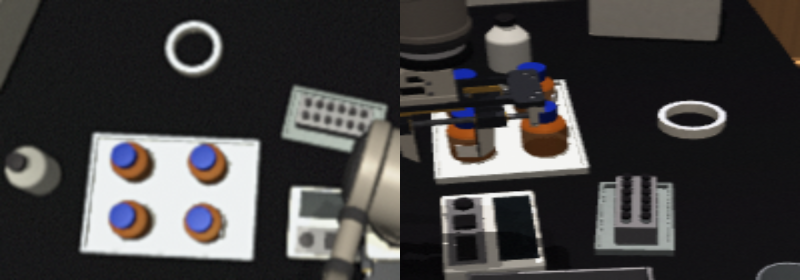

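All four bottles stand upright in the tray (left panel at (122,155), (207,155), (122,215), (200,215)), and the rack is in its tray. Next come the keys, bar first.

Request:
servo_tool(deltas=[[[0,0,0.02],[0,0,0]],[[0,0.0005,0.04],[0,0,0]],[[0,0,0.04],[0,0,0]],[[0,0,0.03],[0,0,0]],[[0,0,0.02],[0,0,0]],[[0,0,0.01],[0,0,0]],[[0,0,0.005],[0,0,0]],[[0,0,0],[0,0,0]],[[0,0,0],[0,0,0]]], fingers=0)

```text
time: 54.32
tool_pos: [431.4, -48.1, 38.7]
tcp_rot: [3.14, 0.0, 1.573]
contact_force: [-0.5, 0.9, -0.1]
grip_width: 0.3
finger_force: 0.0
```

Request:
servo_tool(deltas=[[[0,0,0.002],[0,0,0]],[[0,0,0.002],[0,0,0]],[[0,0,0],[0,0,0]],[[0,0,0],[0,0,0]]])

```text
time: 54.82
tool_pos: [430.9, -48.1, 34.1]
tcp_rot: [3.142, -0.0, 1.573]
contact_force: [-0.3, -0.2, -0.2]
grip_width: 0.4
finger_force: 0.0
```

Request:
servo_tool(deltas=[[[0,0,0.002],[0,0,0]],[[0,0,0.002],[0,0,0]],[[0,0,0],[0,0,0]],[[0,0,0],[0,0,0]]])

```text
time: 55.32
tool_pos: [430.9, -48.1, 30.1]
tcp_rot: [-3.142, -0.0, 1.573]
contact_force: [-0.9, -0.6, -0.2]
grip_width: 0.5
finger_force: 0.0
```

Request:
servo_tool(deltas=[[[0,0,0.002],[0,0,0]],[[0,0,0.002],[0,0,0]],[[0,0,0],[0,0,0]],[[0,0,0],[0,0,0]]])

```text
time: 55.82
tool_pos: [430.9, -48.1, 26.1]
tcp_rot: [-3.142, -0.0, 1.573]
contact_force: [0.1, 0.8, -0.4]
grip_width: 0.2
finger_force: 0.0
```

Request:
servo_tool(deltas=[[[0,0,0.002],[0,0,0]],[[0,0,0.002],[0,0,0]],[[0,0,0],[0,0,0]],[[0,0,0],[0,0,0]]])

```text
time: 56.32
tool_pos: [430.9, -48.1, 22.1]
tcp_rot: [-3.142, -0.0, 1.573]
contact_force: [-0.2, -0.1, -0.0]
grip_width: 0.4
finger_force: 0.0
```

Request:
servo_tool(deltas=[[[0,0,0.002],[0,0,0]],[[0,0,0.001],[0,0,0]],[[0,0,0],[0,0,0]],[[0,0,0],[0,0,0]]])

```text
time: 56.82
tool_pos: [430.9, -48.1, 19.1]
tcp_rot: [3.142, -0.0, 1.573]
contact_force: [0.3, -0.5, -0.3]
grip_width: 0.5
finger_force: 0.0
```

Request:
servo_tool(deltas=[[[0,0,0.002],[0,0,0]],[[0,0,0.001],[0,0,0]],[[0,0,0],[0,0,0]],[[0,0,0],[0,0,0]]])

```text
time: 57.32
tool_pos: [430.9, -48.1, 16.1]
tcp_rot: [3.141, -0.0, 1.573]
contact_force: [0.3, -0.2, -0.1]
grip_width: 0.6
finger_force: 0.0
```

Request:
servo_tool(deltas=[[[0,0,0.002],[0,0,0]],[[0,0,0.001],[0,0,0]],[[0,0,0],[0,0,0]],[[0,0,0],[0,0,0]]])

```text
time: 57.82
tool_pos: [430.9, -48.1, 13.1]
tcp_rot: [-3.142, -0.0, 1.573]
contact_force: [0.7, 1.1, -0.3]
grip_width: 0.0
finger_force: 0.0
```

Request:
servo_tool(deltas=[[[0,0,0.001],[0,0,0]],[[0,0,0.001],[0,0,0]],[[0,0,0],[0,0,0]],[[0,0,0],[0,0,0]]])

```text
time: 58.32
tool_pos: [430.9, -48.1, 11.1]
tcp_rot: [3.142, -0.0, 1.573]
contact_force: [0.5, -0.1, 1.6]
grip_width: 0.7
finger_force: 1.0
```

```bash
python3 - <<'E'
from h import *
o=bot.get_obs();print(o['tool_pos'],o['contact_force'])
s=grab('side')[...,::-1]
cv2.imwrite('pics/c7.png',cv2.resize(s[200:285,245:325],(560,595),interpolation=cv2.INTER_CUBIC))
E
```

```text
[430.88821961 -48.06411304  11.13711105] [ 0.54076264 -0.07363664  1.61718137]
```

View pics/c7.png

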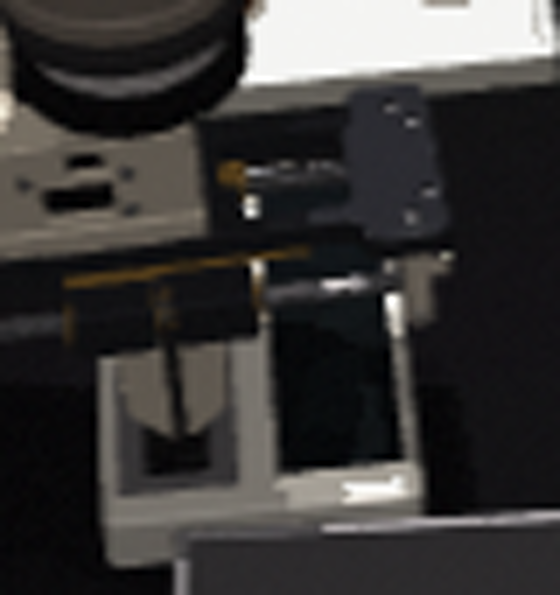

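The picture shows the shut fingertips on the bar key at zoomed (175,435), with 1.6 N, so contact comes at a reported z of about 11.5. Pressing on.

Request:
servo_tool(deltas=[[[0,0,0.0015],[0,0,0]],[[0,0,0.0015],[0,0,0]],[[0,0,0.001],[0,0,0]],[[0,0,0],[0,0,0]],[[0,0,0],[0,0,0]]])

```text
time: 59.0
tool_pos: [430.9, -48.1, 7.2]
tcp_rot: [3.141, -0.0, 1.573]
contact_force: [-0.2, 0.1, 4.4]
grip_width: 0.2
finger_force: 2.3
```

Request:
servo_tool(deltas=[[[0,0,0.001],[0,0,0]],[[0,0,0.001],[0,0,0]],[[0,0,0],[0,0,0]],[[0,0,0],[0,0,0]]])

```text
time: 59.5
tool_pos: [431.0, -48.1, 6.4]
tcp_rot: [3.141, 0.0, 1.573]
contact_force: [-4.9, 2.1, 24.0]
grip_width: 0.6
finger_force: 11.5
```

Request:
servo_tool(deltas=[[[0,0,-0.005],[0,0,0]],[[0,0,-0.01],[0,0,0]],[[0,0,-0.01],[0,0,0]],[[0,0,0],[0,0,0]],[[0.02,0.0005,0],[0,0,0]],[[0.03,0.0005,0],[0,0,0]],[[0.03,0.0005,0],[0,0,0]],[[0.0192,0.0005,0],[0,0,0]],[[0,0,0],[0,0,0]],[[0,0,0],[0,0,0]]])

```text
time: 60.75
tool_pos: [432.6, 50.7, 29.9]
tcp_rot: [-3.141, 0.0, 1.573]
contact_force: [-0.8, -0.5, -0.3]
grip_width: 0.6
finger_force: 0.0
```

Request:
servo_tool(deltas=[[[0,0,0.008],[0,0,0]],[[0,0,0.008],[0,0,0]],[[0,0,0.002],[0,0,0]],[[0,0,0.001],[0,0,0]],[[0,0,0.001],[0,0,0]],[[0,0,0.001],[0,0,0]],[[0,0,0.001],[0,0,0]],[[0,0,0.001],[0,0,0]],[[0,0,0],[0,0,0]],[[0,0,0],[0,0,0]]])

```text
time: 62.0
tool_pos: [432.6, 51.1, 7.2]
tcp_rot: [-3.142, -0.0, 1.573]
contact_force: [-2.5, -2.7, 4.3]
grip_width: 0.4
finger_force: 2.3
```

Request:
servo_tool(deltas=[[[0,0,0.001],[0,0,0]],[[0,0,0.001],[0,0,0]],[[0,0,0],[0,0,0]],[[0,0,0],[0,0,0]]])

```text
time: 62.5
tool_pos: [432.7, 51.1, 6.4]
tcp_rot: [3.141, 0.0, 1.573]
contact_force: [-6.9, -2.3, 23.6]
grip_width: 0.7
finger_force: 11.6
```

Request:
servo_tool(deltas=[[[0,0,-0.005],[0,0,0]],[[0,0,-0.01],[0,0,0]],[[0,0,-0.01],[0,0,0]],[[0,0,0],[0,0,0]],[[-0.021,-0.0006,0],[0,0,0]],[[-0.021,-0.0006,0],[0,0,0]],[[0,0,0],[0,0,0]],[[0,0,0],[0,0,0]]])

```text
time: 63.5
tool_pos: [431.4, 9.5, 30.0]
tcp_rot: [-3.141, -0.0, 1.573]
contact_force: [0.3, -0.3, 0.1]
grip_width: 0.6
finger_force: 0.0
```

Request:
servo_tool(deltas=[[[0,0,0.008],[0,0,0]],[[0,0,0.008],[0,0,0]],[[0,0,0.002],[0,0,0]],[[0,0,0.001],[0,0,0]],[[0,0,0.001],[0,0,0]],[[0,0,0.001],[0,0,0]],[[0,0,0.001],[0,0,0]],[[0,0,0.001],[0,0,0]],[[0,0,0],[0,0,0]],[[0,0,0],[0,0,0]]])

```text
time: 64.75
tool_pos: [431.4, 9.2, 7.1]
tcp_rot: [-3.141, -0.0, 1.573]
contact_force: [-3.5, 2.8, 4.8]
grip_width: 0.3
finger_force: 2.3
```

Request:
servo_tool(deltas=[[[0,0,0.001],[0,0,0]],[[0,0,0.001],[0,0,0]],[[0,0,0],[0,0,0]],[[0,0,0],[0,0,0]]])

```text
time: 65.25
tool_pos: [431.5, 9.2, 6.4]
tcp_rot: [3.141, 0.0, 1.573]
contact_force: [-6.9, 3.3, 24.0]
grip_width: 0.1
finger_force: 11.9
```

All three keys were fully pressed. Retracting straight up and doing a final check.

Request:
servo_tool(deltas=[[[0,0,-0.005],[0,0,0]],[[0,0,-0.01],[0,0,0]],[[0,0,-0.03],[0,0,0]],[[0,0,-0.04],[0,0,0]],[[0,0,-0.05],[0,0,0]],[[0,0,-0.06],[0,0,0]],[[-0.04,0,0],[0,0,0]],[[-0.04,0,0],[0,0,0]],[[-0.04,0,0],[0,0,0]],[[-0.04,0,0],[0,0,0]],[[-0.04,0,0],[0,0,0]],[[-0.04,0,0],[0,0,0]],[[0,0,0],[0,0,0]],[[0,0,0],[0,0,0]]])

```text
time: 67.0
tool_pos: [431.9, -230.7, 200.0]
tcp_rot: [-3.141, -0.0, 1.572]
contact_force: [1.3, 0.4, -0.1]
grip_width: 0.5
finger_force: 0.0
```

```bash
python3 - <<'E'
from h import *
np.set_printoptions(precision=1,suppress=True)
print(bot.get_obs()['tool_pos']);print(caps())
t=grab('top')[...,::-1];s=grab('side')[...,::-1]
cv2.imwrite('pics/c8.png',np.hstack([cv2.resize(t[140:280,160:460],(480,300)),cv2.resize(s[100:330,240:440],(320,300))]))
E
```

```text
[ 431.9 -230.7  200. ]
[[556.3 210.2  99.8   0.5]
 [547.9 327.8 101.    0.9]
 [503.1 325.1  97.3  90.7]
 [505.8 210.2  94.  101.1]]
```

View pics/c8.png

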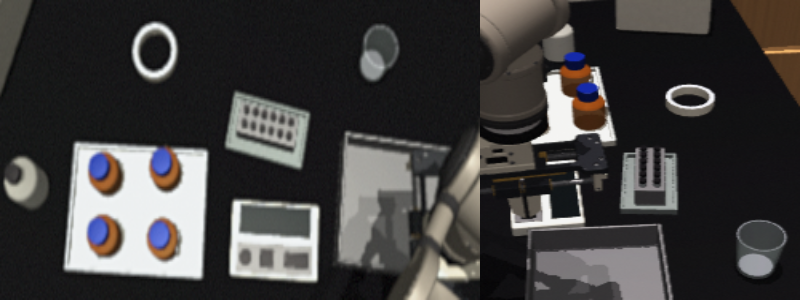

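The final view shows four upright bottles in the tray at (100,170), (165,165), (98,230) and (163,232), the rack in its tray, the bin empty and the bystanders undisturbed. One bottle has slid about 9 mm but still stands inside the tray.

```bash
python3 -c "
from plant import bot
print(bot.close_job())"
```

```text
the job is handed in; nothing more can be done
None
```

The job is handed in at about 67 s of the 210 s allowed: the rack lies flat in the sample tray, all four bottles stand in the solvent tray, and the bar, round and square keys were each pressed fully down in that order; the result itself was not reported back.

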